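# Nip up the lock nut at the bottom of a bearing housing

### The job

Take the T-handle lug wrench from its hole in the wooden block, lower it into the bearing housing's deep bore and feel its lugs into the slots of the lock nut at the bottom, pressing with less than 15 newtons because the bearing underneath floats on a light spring. Turn the nut clockwise down to its stop and snug it to about half a newton metre, never beyond 0.8. Then draw the wrench out without loosening the nut and stand it back in its hole in the block, upright and right down, leaving the oiler, coupling, collet and spare nut where they stand.

Things in the scene. Friction and masses are not known exactly. Their poses are not given: they have to be found in the camera images.
- wrench: Steel four-lug socket on a long T-handle extension, loose, about 0.35 kg, standing upright in the block. Origin: on its axis, level with the lug tips; z runs up along the shaft, x along the handle bar, y across it. Socket 37 mm in diameter from z = 7 to 40 mm; shaft 12 mm in diameter up to the handle. Below the rim stand four lugs on the +x, -x, +y, -y sides: 7 mm long, 6 mm wide, rounded tips, 13 to 18 mm from the axis.
- handle (a point): Centre of the wrench's black T-handle, 157 mm above the lug tips, axes as the wrench's. The bar has flat upright flanks: 100 mm long (x), 14 mm thick (y, the width to grip), 24 mm high.
- socket_rim (a point): Point on the wrench's axis level with the socket's lower rim, 7 mm above the lug tips. It lies on the nut's face when the lugs are fully in the slots.
- housing: Turned aluminium bearing housing, flanged, bolted upright on a 130 mm square dark steel plate, fixed. Origin: centre of the plate's underside on the bench; z up. 127 mm high, 76 mm in diameter at the top rim. The vertical bore is 40 mm in diameter with a lead-in cone 6 mm wide and 8 mm deep at the mouth.
- bore_mouth (a point): Centre of the bore at the housing's top, 127 mm above the bench and 95 mm above the nut's face.
- nut_face (a point): Centre of the lock nut's upper face, 32 mm above the bench, on the bore's axis. Round steel nut, 34 mm across, 10 mm thick, with four slots 90 degrees apart in its rim, 9 mm wide, open to the top and outward. No listed value tells where the slots stand: the lugs ride on the face until they meet the slots, then the wrench sinks 7 mm.
- lock_nut (a joint): Turn of the nut on its shaft, rad; grows clockwise seen from above. It starts 0.5 to 1.1 rad short of its stop, below 0; 0 is the stop, nut fully down. It runs with a light drag of about 0.1 N m and stays where it is left.
- shaft (a joint): Twist of the slim shaft that carries the nut, held at its far end, rad, clockwise positive: a torsion spring of 3 N m per rad, 0 when free (0.17 rad is half a newton metre). It unwinds when the wrench is eased, taking the nut back with it and leaving the nut at its stop.
- bearing (a joint): How far the floating bearing with shaft and nut has been pushed down, m. It stays at 0 up to a push of about 13 N, then gives 1 mm for every 3 N: 2.2 mm at 20 N.
- tool_block: Pale wooden tool block, 70 x 150 x 55 mm (x, y, z), heavy, fixed. Origin: centre of its underside. Two short spare sockets stand on it, up to 91 mm above the bench, 12 mm and 52 mm from the origin towards -y.
- block_hole (a point): Centre of the mouth of the wrench's hole in the block's top, 45 mm from the block's origin towards its +y, 55 mm above the bench. The hole is 42 mm in diameter and 45 mm deep; the lug tips rest on its floor, which is 10 mm above the bench.
- pump_oiler: Small black pump oiler, 42 mm in diameter, 106 mm high, loose bystander. Origin: centre of its underside.
- coupling: White threaded coupling with a red nut, 31 x 28 x 56 mm, standing loose bystander. Origin: centre of its underside.
- collet: Steel spring collet, 28 mm in diameter, 36 mm high, loose bystander. Origin: centre of its underside.
- spare_nut: Steel spanner nut with pin holes, 29 x 26 x 23 mm, loose bystander. Origin: centre of its underside.
There are look-alikes about, which are no part of the job. There is more than one size of the tool_block; the one meant has the size given above.

How it is judged (in metres and radians):
On the way, in this order (a step that is already met when the one before it is completed fails the run):
1. the wrench's lugs are down in the nut's slots (horizontal distance between socket_rim and nut_face below 0.004 m and z of socket_rim in the frame of nut_face below 0.0035 m and angle between wrench's own z axis and vertical below 0.06 rad), for 0.2 s.
2. with the lugs in its slots the nut has been turned to its stop and snugged to more than 0.36 N m (value of joint shaft above 0.12 rad and value of joint lock_nut above -0.04 rad and horizontal distance between socket_rim and nut_face below 0.004 m and z of socket_rim in the frame of nut_face below 0.0045 m), for 0.1 s.
At the end, for the whole second after the job is handed in: The nut is within 0.05 rad of its stop; the wrench stands free and at rest in its hole in the block: lug tips within 6 mm of the hole's axis and at least 40 mm below its mouth, tilted under 0.1 rad (value of joint lock_nut above -0.05 rad and horizontal distance between wrench and block_hole below 0.006 m and z of wrench in the frame of block_hole below -0.04 m and angle between wrench's own z axis and vertical below 0.1 rad and linear speed of wrench below 0.02 m/s); the robot touches nothing.
It fails at once if the bearing is pushed down on its spring by more than 2.2 mm (a push of about 20 N) (value of joint bearing above 0.0022 m).
It fails at once if the nut is tightened beyond 0.9 N m (value of joint shaft above 0.3 rad).
It fails at once if the oiler, coupling, collet or spare nut is moved by more than 20 mm (distance of any of pump_oiler, coupling, collet, spare_nut from where it was at the start of the episode above 0.02 m).
It also fails if it takes over 67 s, if anything falls off the work surface, if the arm or the gripper's body presses on something with over 40 N, if the wrist force passes 120 N, or if a joint passes its speed limit or range.

### The arm

A 6-joint arm with a two-finger parallel gripper is mounted at the origin on a cart in front of the work surface, level with it; the furniture and walls round the work are solid. World frame = base frame: x ahead of the robot, y to its left, z up, the work surface at z = 0. Lengths are in mm, angles in rad, forces in N, time in s.
With the tool pointing down it reaches from about 350 to 975 mm from the base axis. Payload 7.1 kg.
Tool frame: the origin (TCP) lies on the mounting face of the last link; the fingertips stand 182 mm ahead of it and the grasp point (between the pads) lies 163 mm ahead of it; z points along the fingers, y is the direction in which the jaws open and shut (so a half turn about z gives the same grasp; the last joint's range is limited). The gripper opens to 88 mm and grips with 3 to 60 N. Pads are 20 mm wide; open, the fingers measure 115 mm over their backs; the gripper's body (75 mm by 178 mm) begins 61 mm behind the grasp point.
Start: joints at [1.141, 0.423, 1.63, -0, 1.089, -0.019], TCP at [249.557, 572.999, 404.675] pointing down, gripper open.
Joint ranges: [-3, 3], [-0.9, 2.11], [0.09, 2.58], [-1.31, 4.45], [0.11, 2.69], [-2.54, 2.54]. Speed limits (rad/s): [2.39, 2.39, 3.01, 3.14, 3.14, 3.14].

### API

Orientations are given as a rotation vector (axis times angle).
In Python, from workcell import ctrl, optics, nets gives the robot as it stands.
- The arm moves only by the tool send_rows, never from a script. Its argument "rows" is a list of rows, each an object with "offset": the shift along the tool's x, y, z in m, a list of three; "twist": the turn, a rotation vector about the tool's x, y, z in degrees, a list of three. A call has exactly 5 rows; each row shifts and turns the pose as measured when the row begins, along the tool's axes as they then stand; what a row does not reach is not made up. A row lasts 1/12 s, in which the tool goes at most 41.7 mm and 7.16 degrees, less where a joint would pass 70% of its speed; a pose out of reach is approached as far as the arm can. A call is refused whole if a number of a shift passes 0.0417 or a number of a turn 7.16, either way. A call with a gripper value outside its range is refused whole. "gripper" is the finger opening in m, from 0 to 0.0878, set as the call begins (left out, the last holds). The fingers move at their own pace and stop on an object; the grip force is fixed at half the most. Time passes only in rows, so rows that do not move let the fingers close, or fill a call up. It gives the time, the measured TCP pose, the force and the opening at its end, in the units of the state.
- ctrl.get_obs(): the state, without advancing time (a new reading comes with each control period).
- optics.get_image(name): name is "scene" or "top" or "wrist"; returns (picture, depth): 420x560x3 uint8, blue, green, red; 420x560 float32, mm along the optical axis (not along the pixel's ray), 0 where there is no reading.
- optics.camera_info(name): a dict with "K" (3x3 intrinsics, pixels), "pose" (4x4, takes a point from camera to world coordinates). Camera axes: x right, y down, z forward; pixel columns grow to the right and rows downward; lengths in mm; the calibration is good to about 2 mm. The wrist camera is an equidistant fisheye: a pixel r from the principal point sees the ray r / f radians off the axis. A picture is of the moment at which its call begins: read the wrist's pose just before it. camera_info takes no time and is no camera call; for the wrist camera it gives the pose at the moment of the call.
- ctrl.close_job(): hands the job in, once; it reports no verdict.
Trained networks look in the newest picture that a camera, given by its name, has taken for a name from the list of things; names that differ only in an ending like _2 or _b are one class to them, and where a whole thing is asked for, a point or a joint stands for the part that bears it (a point fixed in the world has none). Each returns a list of dicts, best first, with "conf" (0 to 1); they miss things now and then, are a little off and sometimes report something else, mostly with a low value. They report only what shows in the picture. A call takes as long as a camera call. They do not tell look-alikes from the thing itself.
- nets.spot_in(camera, label): "extent" ([left, top, right, bottom] in pixels, round what is visible of it).
- nets.spot_point(camera, label): "position" ([column, row] in pixels: a listed point, or the origin of a listed thing).
The state is a dict: "t": time; "qpos": joint angles; "qvel": joint speeds; "joint_torque": joint torques, N m; "ee_pos": TCP position; "orientation": TCP orientation; "ft_force": force on the tool from outside, world axes, zero at the start; "moment": the same for the moment, N m; "width": finger opening in mm.
Only numpy, scipy, OpenCV 4.12 (cv2) and the standard library are available. Lean on these libraries where they do the work, as an engineer would, in place of code of your own. Each camera call takes 0.05 s, during which the arm holds its last target. There are 200 camera calls.

## Working session

There is one attempt and no reset: what is moved stays moved. The work goes in short steps, Python scripts to look and compute and a tool call to move; the robot and the scene stay as the last step left them, time stands still between calls to the robot, and variables do not carry over. Pictures are saved under pics/ and viewed, about 8 in all and at most 12, crops included, and the job is handed in when it is done.

Besides the shell and the picture viewer there is one more tool, called as a command line: name --argument value ..., lists and objects as JSON in quotes. send_rows: Moves the arm, as the interface text tells. Its arguments: {"type":"object","properties":{"rows":{"type":"array"},"gripper":{"type":"number"}},"required":["rows"]}

```bash
ls; mkdir -p pics
cat > h.py <<'E'
import numpy as np, cv2
from scipy.spatial.transform import Rotation as R
from workcell import ctrl, optics, nets
def pt(cam,u,v,d=None,z=None):
    i=optics.camera_info(cam);K=np.array(i["K"]);P=np.array(i["pose"])
    x=(u-K[0,2])/K[0,0];y=(v-K[1,2])/K[1,1]
    if cam=="wrist":
        r=np.hypot(x,y);s=np.tan(r)/r if r>1e-9 else 1;x*=s;y*=s
    ray=P[:3,:3]@np.array([x,y,1.]);o=P[:3,3]
    if z is not None: d=(z-o[2])/ray[2]
    return o+ray*d
def proj(cam,p):
    i=optics.camera_info(cam);K=np.array(i["K"]);P=np.array(i["pose"])
    q=P[:3,:3].T@(np.array(p)-P[:3,3])
    if cam=="wrist":
        rr=np.hypot(q[0],q[1]);th=np.arctan2(rr,q[2]);q=np.array([q[0]/rr*th,q[1]/rr*th,1])
    return K[0,0]*q[0]/q[2]+K[0,2],K[1,1]*q[1]/q[2]+K[1,2]
E
python3 - <<'E'
from h import *
print(ctrl.get_obs())
ims=[]
for c in ("scene","top"):
    im,d=optics.get_image(c);cv2.imwrite(f"pics/{c}0.png",im);np.save(f"pics/{c}0.npy",d)
    i=optics.camera_info(c);print(c,np.round(i["K"],1).tolist(),np.round(i["pose"],3).tolist())
    for l in ("wrench","tool_block","housing","pump_oiler","coupling","collet","spare_nut"):
        print(c,l,[(np.round(x["extent"]).tolist(),round(x["conf"],2)) for x in nets.spot_in(c,l)])
    for l in ("handle","block_hole","bore_mouth"):
        for x in nets.spot_point(c,l)[:3]:
            u,v=x["position"];dd=d[int(v),int(u)]
            print(c,l,np.round([u,v]),round(x["conf"],2),np.round(pt(c,u,v,d=dd)) , np.round(pt(c,u,v,z={"handle":167,"block_hole":55,"bore_mouth":127}[l])))
E
```

```text
pics
{'t': 0.0, 'qpos': array([ 1.14104473e+00,  4.23828377e-01,  1.63066249e+00,  2.25914083e-05,
        1.08856430e+00, -1.89956434e-02]), 'qvel': array([-2.86506325e-04, -1.91159640e-03, -2.25752016e-05,  1.74654493e-03,
       -1.41414049e-03,  1.50078740e-03]), 'joint_torque': array([ 1.14944443e-03, -5.44612598e+01, -2.73665679e+01,  6.44319411e-02,
        2.28405307e-02, -1.03830710e-04]), 'ee_pos': array([249.42537311, 572.7837776 , 403.92007737]), 'orientation': array([-6.40633266e-01, -3.07522705e+00,  2.23248646e-03]), 'ft_force': array([-0.76789575,  0.54208152, -0.56474105]), 'moment': array([-0.04433041, -0.01079607,  0.01157648]), 'width': 88.25230240923263}
scene [[504.5, 0.0, 284.9], [0.0, 504.5, 203.1], [0.0, 0.0, 1.0]] [[0.895, -0.317, 0.314, 142.759], [-0.446, -0.602, 0.662, -860.217], [-0.021, -0.733, -0.68, 960.005], [0.0, 0.0, 0.0, 1.0]]
scene wrench [([295.0, 219.0, 341.0, 270.0], 0.57)]
scene tool_block [([358.0, 309.0, 399.0, 362.0], 0.57)]
scene housing []
scene pump_oiler [([241.0, 134.0, 257.0, 163.0], 0.72)]
scene coupling [([346.0, 218.0, 354.0, 238.0
[... 542 characters left out ...]
.172, -0.985, 1368.924], [0.0, 0.0, 0.0, 1.0]]
top wrench [([325.0, 200.0, 337.0, 234.0], 0.68)]
top tool_block [([374.0, 204.0, 406.0, 223.0], 0.87), ([325.0, 196.0, 338.0, 230.0], 0.66), ([316.0, 211.0, 369.0, 237.0], 0.55)]
top housing [([215.0, 213.0, 264.0, 264.0], 0.59)]
top pump_oiler [([166.0, 200.0, 182.0, 213.0], 0.55)]
top coupling [([300.0, 172.0, 306.0, 183.0], 0.46)]
top collet []
top spare_nut [([323.0, 198.0, 336.0, 230.0], 0.64), ([203.0, 256.0, 208.0, 264.0], 0.62)]
top handle [334. 213.] 0.72 [ 538. -190.  181.] [ 541. -192.  167.]
top block_hole [384. 214.] 0.89 [ 569. -380.    5.] [ 560. -367.   55.]
top block_hole [331. 221.] 0.69 [ 529. -195.   75.] [ 532. -198.   55.]
```

Run:
```python
import cv2,numpy as np
a=cv2.imread("pics/scene0.png")[120:380,180:440];b=cv2.imread("pics/top0.png")[150:290,140:420]
a=cv2.resize(a,(580,580),interpolation=3)
cv2.imwrite("pics/a.png",a)
cv2.imwrite("pics/b.png",cv2.resize(b,(800,400),interpolation=3))
```

```text
(no output)
```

View pics/a.png

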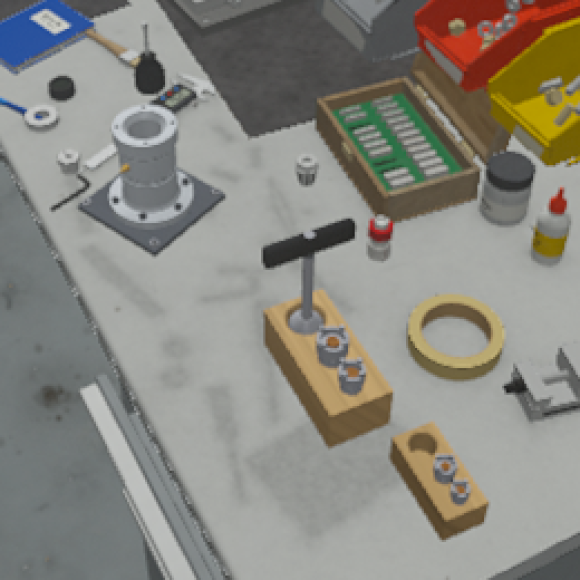

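View pics/b.png

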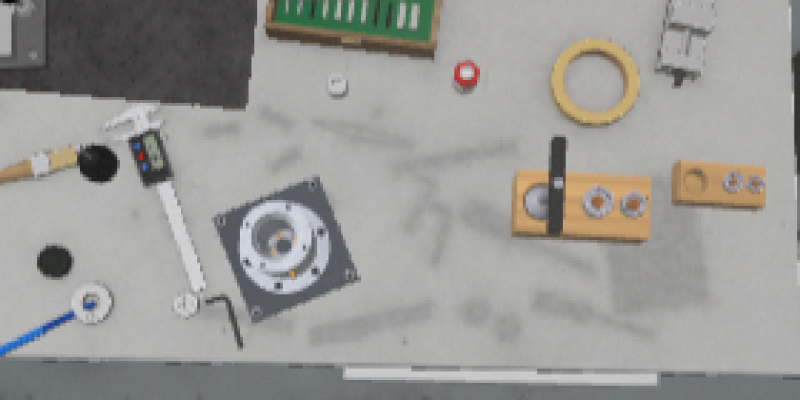

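The block meant is the large one with the wrench, at scene (317,267). The small block at (372,317) is a look-alike. There is only one T-handle, at scene (322,227), and the housing is at scene (246,175). Next I refine these with depth.

Run:
```python
from h import *
def cloud(c):
    d=np.load(f"pics/{c}0.npy");i=optics.camera_info(c);K=np.array(i["K"]);P=np.array(i["pose"])
    v,u=np.nonzero(d>0);z=d[v,u]
    return (np.c_[(u-K[0,2])/K[0,0]*z,(v-K[1,2])/K[1,1]*z,z])@P[:3,:3].T+P[:3,3]
for c in ("scene","top"):
    p=cloud(c)
    def sel(x0,x1,y0,y1,z0,z1): return p[(p[:,0]>x0)&(p[:,0]<x1)&(p[:,1]>y0)&(p[:,1]<y1)&(p[:,2]>z0)&(p[:,2]<z1)]
    h=sel(440,640,-280,-120,155,200);print(c,"handle",len(h),h.mean(0),cv2.minAreaRect(h[:,:2].astype(np.float32)),np.percentile(h[:,2],[5,50,95]))
    r=sel(400,560,20,180,117,140);print("rim",len(r),cv2.minEnclosingCircle(r[:,:2].astype(np.float32)),np.median(r[:,2]),cv2.minAreaRect(r[:,:2].astype(np.float32)))
    b=sel(440,600,-340,-130,50,62);print("block",len(b),cv2.minAreaRect(b[:,:2].astype(np.float32)),np.median(b[:,2]))
    k=sel(400,640,-150,20,20,140);print("between",len(k),k.max(0) if len(k) else 0)
    print(np.round(np.array([sel(x,x+40,y,y+40,20,400)[:,2].max(initial=0) for x in range(380,620,40) for y in range(-160,180,40)]).reshape(6,-1)))
```

```text
scene handle 449 [ 532.97948858 -199.78184677  171.7344763 ] ((534.796875, -196.7912139892578), (17.040361404418945, 99.40049743652344), 86.95248413085938) [158.53420775 174.51714708 179.78433463]
rim 400 ((482.1102294921875, 92.3444595336914), 41.23462677001953) 125.07012873915028 ((479.91973876953125, 92.385986328125), (79.0669937133789, 72.8943862915039), 64.57501220703125)
block 1171 ((533.1572265625, -241.81793212890625), (153.97618103027344, 71.90122985839844), 87.6629867553711) 54.43861137384613
between 0 0
[[  0.   0.   0.   0.   0.   0.   0.   0.  25.]
 [  0.   0.   0.   0.   0. 129. 130. 128.  26.]
 [  0.   0.   0.   0.  23. 130. 129. 129.   0.]
 [  0.   0.   0.   0.   0. 129. 130. 127.   0.]
 [  0.   0.   0.   0.   0.   0.   0.   0.   0.]
 [  0.   0.   0.   0.   0.   0.   0.   0.   0.]]
top handle 178 [ 534.75874868 -192.919493    175.75765863] ((534.5324096679688, -193.9132080078125), (14.541183471679688, 97.91646575927734), 87.82563018798828) [167.60439316 176.54835437 180.42661461]
rim 363 ((480.2029724121094, 94.66510009765625), 38.212345123291016) 125.53377224814585 ((479.3983459472656, 94.85647583007812), (73.03862762451172, 72.08252716064453), 1.1993411779403687)
block 652 ((532.3836059570312, -239.4821014404297), (150.69017028808594, 70.46258544921875), 88.614990234375) 54.47767299836664
between 0 0
[[  0.   0.   0.   0.   0.   0.   0.   0.  28.]
 [  0.   0.   0.   0.   0. 130. 131. 130.  25.]
 [  0.   0.   0.   0.   0. 132. 129. 131.   0.]
 [  0.   0.   0.   0.   0. 131. 134. 127.   0.]
 [  0.   0.   0.   0.   0.   0.   0.   0.   0.]
 [  0.   0.   0.   0.   0.   0.   0.   0.   0.]]
```

send_rows --rows '[{"offset": [-0.028,-0.029,0],"twist": [0,0,0]},{"offset": [-0.028,-0.029,0],"twist": [0,0,0]},{"offset": [-0.028,-0.029,0],"twist": [0,0,0]},{"offset": [-0.028,-0.029,0],"twist": [0,0,0]},{"offset": [-0.028,-0.029,0],"twist": [0,0,0]}]' --gripper 0.06

```text
t: 1.52
ee_pos: [319.9, 384.4, 403.8]
orientation: [0.626, 3.078, 0.009]
ft_force: [1.2, -0.0, 0.1]
width: 60.8
```

send_rows --rows '[{"offset": [-0.028,-0.029,0],"twist": [0,0,0]},{"offset": [-0.028,-0.029,0],"twist": [0,0,0]},{"offset": [-0.028,-0.029,0],"twist": [0,0,0]},{"offset": [-0.028,-0.029,0],"twist": [0,0,0]},{"offset": [-0.028,-0.029,0],"twist": [0,0,0]}]'

```text
t: 1.93
ee_pos: [392.6, 188.9, 404.0]
orientation: [0.621, 3.076, 0.012]
ft_force: [0.6, -0.1, -0.1]
width: 60.0
```

```bash
cat >> h.py <<'E'
def to(x,y,z,psi=None):
    """displacement in tool axes (mm) to a world TCP point; twist z (deg) to tool-y heading psi (deg)"""
    o=ctrl.get_obs();Rm=R.from_rotvec(o["orientation"]).as_matrix()
    yh=np.degrees(np.arctan2(Rm[1,1],Rm[0,1]))
    tw=None if psi is None else -((psi-yh+180)%360-180)
    w=np.degrees(R.from_matrix(Rm.T@ (lambda a:np.array([[np.sin(a),np.cos(a),0],[-np.cos(a),np.sin(a),0],[0,0,-1]]))(np.radians(yh))).as_rotvec())
    print("t",round(o["t"],2),"pos",np.round(o["ee_pos"],1),"yhead",round(yh,2),"F",np.round(o["ft_force"],1),"M",np.round(o["moment"],2),"w",round(o["width"],1),"q6",round(o["qpos"][5],2))
    print("tool move",np.round(Rm.T@(np.array([x,y,z])-o["ee_pos"]),1),"twistz",tw,"level twist",np.round(w,2))
E
sed -i 's/\[\[np.sin(a),np.cos(a),0\],\[-np.cos(a),np.sin(a),0\],\[0,0,-1\]\]/[[-np.sin(a),np.cos(a),0],[np.cos(a),np.sin(a),0],[0,0,-1]]/' h.py
python3 -c "
from h import *
to(534.5,-194.5,404,87.5)"
```

```text
t 1.93 pos [392.6 188.9 404. ] yhead 67.19 F [ 0.6 -0.1 -0.1] M [ 0.02 -0.04 -0.01] w 60.0 q6 -0.76
tool move [-279.4 -298.4   -1.9] twistz -20.30932752872627 level twist [ 0.47  0.1  -0.  ]
```

send_rows --rows '[{"offset": [-0.028,-0.029,0],"twist": [0,0,0]},{"offset": [-0.028,-0.029,0],"twist": [0,0,0]},{"offset": [-0.028,-0.029,0],"twist": [0,0,0]},{"offset": [-0.028,-0.029,0],"twist": [0,0,0]},{"offset": [-0.028,-0.029,0],"twist": [0,0,0]}]'

```text
t: 2.35
ee_pos: [465.7, -6.5, 405.0]
orientation: [0.619, 3.072, 0.015]
ft_force: [0.8, 1.4, -0.2]
width: 60.1
```

send_rows --rows '[{"offset": [-0.028,-0.029,0],"twist": [0,0,0]},{"offset": [-0.028,-0.029,0],"twist": [0,0,0]},{"offset": [-0.028,-0.029,0],"twist": [0,0,0]},{"offset": [-0.028,-0.029,0],"twist": [0,0,0]},{"offset": [-0.028,-0.029,0],"twist": [0,0,0]}]'

```text
t: 2.77
ee_pos: [538.4, -201.8, 405.6]
orientation: [0.622, 3.068, 0.015]
ft_force: [1.0, 0.5, 0.8]
width: 60.1
```

send_rows --rows '[{"offset": [0,0,0],"twist": [0,0,-6.5]},{"offset": [0,0,0],"twist": [0,0,-6.5]},{"offset": [0,0,0],"twist": [0,0,-6.5]},{"offset": [0,0,0],"twist": [0,0,-0.5]},{"offset": [0,0,0],"twist": [0,0,0]}]'

```text
t: 3.18
ee_pos: [540.9, -212.0, 405.5]
orientation: [0.075, 3.125, 0.008]
ft_force: [0.2, 0.4, 0.1]
width: 60.2
```

Run:
```python
from h import *
to(534.5,-194.5,404,87.5)
im,d=optics.get_image("wrist");np.save("pics/w1.npy",d);cv2.imwrite("pics/w1.png",im)
i=optics.camera_info("wrist");print(np.round(i["K"],1).tolist(),np.round(i["pose"],3).tolist())
for l in ("handle","block_hole"):
    for x in nets.spot_point("wrist",l):
        u,v=x["position"];print(l,u,v,x["conf"],pt("wrist",u,v,z=167 if l=="handle" else 55))
for x in nets.spot_in("wrist","wrench"): print(x)
for p in ((484.5,-194.5,179),(584.5,-194.5,179),(534.5,-194.5,179)): 
    q=proj("wrist",p);print(q);cv2.circle(im,tuple(int(a) for a in q),3,(0,0,255),1)
cv2.imwrite("pics/w1m.png",im)
```

```text
t 3.18 pos [ 540.9 -212.   405.5] yhead 87.24 F [0.2 0.4 0.1] M [ 0.05 -0.02  0.06] w 60.2 q6 -1.92
tool move [ 7.2 17.2  1.4] twistz -0.25713260211574607 level twist [ 0.3   0.91 -0.  ]
[[325.2, 0.0, 280.9], [0.0, 325.2, 205.7], [0.0, 0.0, 1.0]] [[0.048, 0.957, 0.286, 467.78], [0.999, -0.047, -0.009, -208.065], [0.005, 0.286, -0.958, 383.931], [0.0, 0.0, 0.0, 1.0]]
handle 306.4 209.9 0.96 [ 536.43421222 -192.11358085  167.        ]
handle 293.0 172.3 0.34 [ 509.27516865 -200.49373186  167.        ]
block_hole 143.9 211.7 0.76 [ 565.4871145  -365.24879274   55.        ]
{'extent': [276.9, 137.3, 316.6, 277.6], 'conf': 0.76}
(np.float64(301.53348926344734), np.float64(136.90056540326253))
(np.float64(305.36526165433673), np.float64(278.5643556367046))
(np.float64(303.94214873642574), np.float64(212.6273357248487))
```

View pics/w1m.png

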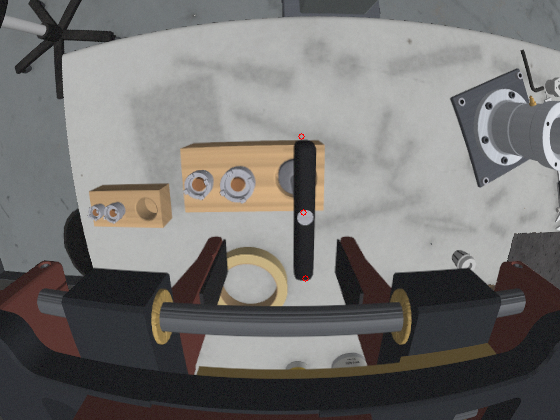

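The picture shows the bar running from (305,142) to (304,279) with its boss at (306,217), close to my projected marks. The small look-alike block stands at (130,205). I refine with the wrist depth.

Run:
```python
from h import *
d=np.load("pics/w1.npy");i=optics.camera_info("wrist");K=np.array(i["K"]);P=np.array(i["pose"])
v,u=np.nonzero(d>0);z=d[v,u];x=(u-K[0,2])/K[0,0];y=(v-K[1,2])/K[1,1];r=np.hypot(x,y)+1e-9;s=np.tan(r)/r
p=np.c_[x*s*z,y*s*z,z]@P[:3,:3].T+P[:3,3]
m=(abs(p[:,0]-534)<70)&(abs(p[:,1]+194)<25)&(p[:,2]>150)&(p[:,2]<195)
h=p[m];print(len(h),cv2.minAreaRect(h[:,:2].astype(np.float32)),np.percentile(h[:,2],[5,50,95]))
t=h[h[:,2]>174];print(len(t),t.mean(0),cv2.minAreaRect(t[:,:2].astype(np.float32)),np.polyfit(t[:,0],t[:,1],1))
to(535.5,-193.5,332,88)
```

```text
2999 ((537.2216186523438, -194.2532501220703), (14.45676040649414, 99.23881530761719), 87.8696060180664) [171.28888447 177.98772432 179.37683989]
2800 [ 533.48365763 -194.29865358  177.84081777] ((537.22900390625, -194.07608032226562), (14.018680572509766, 99.23778533935547), 87.90511322021484) [-3.70356575e-02 -1.74540736e+02]
t 3.38 pos [ 540.9 -211.5  405.6] yhead 87.3 F [-0.4 -0.   0.2] M [-0.01  0.03 -0.03] w 60.1 q6 -1.93
tool move [ 7.4 17.3 73.6] twistz -0.6950938268273603 level twist [ 0.3   0.91 -0.  ]
```

send_rows --rows '[{"offset": [0.0025,0.0085,0],"twist": [0.3,0.9,-0.5]},{"offset": [0.0025,0.0085,0],"twist": [0,0,0]},{"offset": [0,0,0.025],"twist": [0,0,0]},{"offset": [0,0,0.025],"twist": [0,0,0]},{"offset": [0,0,0]}]'

```text
invalid input at $.rows[4]: expected keys offset, twist
```

```bash
python3 -c "
from h import *
to(536.3,-194,331,87.9)"
```

```text
t 3.38 pos [ 540.9 -211.5  405.6] yhead 87.3 F [-0.4 -0.   0.2] M [-0.01  0.03 -0.03] w 60.1 q6 -1.93
tool move [ 6.6 16.8 74.6] twistz -0.595093826827366 level twist [ 0.3   0.91 -0.  ]
```

send_rows --rows '[{"offset": [0.0025,0.0085,0],"twist": [0.3,0.9,-0.5]},{"offset": [0.0025,0.0085,0],"twist": [0,0,0]},{"offset": [0,0,0.025],"twist": [0,0,0]},{"offset": [0,0,0.025],"twist": [0,0,0]},{"offset": [0,0,0],"twist": [0,0,0]}]'

```text
t: 3.8
ee_pos: [536.3, -189.9, 356.7]
orientation: [0.062, 3.138, -0.003]
ft_force: [-1.5, 0.3, -1.2]
width: 59.6
```

```bash
python3 -c "
from h import *
to(536.3,-194,331,87.9)"
```

```text
t 3.8 pos [ 536.3 -189.9  356.7] yhead 87.73 F [-1.5  0.3 -1.2] M [ 0.09 -0.01 -0.07] w 59.6 q6 -1.89
tool move [-0.1 -4.1 25.7] twistz -0.17215769199631836 level twist [-0.11  0.15  0.  ]
```

send_rows --rows '[{"offset": [0,-0.004,0.012],"twist": [-0.1,0.15,-0.2]},{"offset": [0,0,0.012],"twist": [0,0,0]},{"offset": [0,0,0],"twist": [0,0,0]},{"offset": [0,0,0],"twist": [0,0,0]},{"offset": [0,0,0],"twist": [0,0,0]}]'

```text
t: 4.22
ee_pos: [536.6, -192.6, 332.5]
orientation: [-0.055, -3.141, 0.0]
ft_force: [0.2, 0.7, -0.7]
width: 60.3
```

```bash
python3 -c "
from h import *
to(536.3,-194,331,87.9)"
```

```text
t 4.22 pos [ 536.6 -192.6  332.5] yhead 87.99 F [ 0.2  0.7 -0.7] M [ 0.11 -0.02  0.04] w 60.3 q6 -1.9
tool move [ 0.2 -1.4  1.5] twistz 0.09314500183108976 level twist [-0.01 -0.01 -0.  ]
```

send_rows --rows '[{"offset": [0,-0.0014,0.0015],"twist": [0,0,0]},{"offset": [0,0,0],"twist": [0,0,0]},{"offset": [0,0,0],"twist": [0,0,0]},{"offset": [0,0,0],"twist": [0,0,0]},{"offset": [0,0,0],"twist": [0,0,0]}]' --gripper 0.0

```text
t: 4.63
ee_pos: [537.3, -194.8, 333.3]
orientation: [0.056, 3.137, -0.002]
ft_force: [0.7, 0.3, 0.4]
width: 29.7
```

send_rows --rows '[{"offset": [0,0,0],"twist": [0,0,0]},{"offset": [0,0,0],"twist": [0,0,0]},{"offset": [0,0,0],"twist": [0,0,0]},{"offset": [0,0,0],"twist": [0,0,0]},{"offset": [0,0,0],"twist": [0,0,0]}]'

```text
t: 5.05
ee_pos: [537.3, -194.8, 333.7]
orientation: [0.057, 3.137, -0.002]
ft_force: [-0.3, 0.4, 0.5]
width: 13.9
```

```bash
python3 -c "
from h import *
to(536.3,-194,331,87.9)"
```

```text
t 5.05 pos [ 537.3 -194.8  333.7] yhead 87.93 F [-0.3  0.4  0.5] M [ 0.09 -0.08 -0.04] w 13.9 q6 -1.9
tool move [1.1 0.8 2.7] twistz 0.03246710271432107 level twist [-0.08  0.26  0.  ]
```

send_rows --rows '[{"offset": [0,0,-0.008],"twist": [0,0,0]},{"offset": [0,0,-0.02],"twist": [0,0,0]},{"offset": [0,0,-0.025],"twist": [0,0,0]},{"offset": [0,0,-0.025],"twist": [0,0,0]},{"offset": [0,0,-0.025],"twist": [0,0,0]}]'

```text
t: 5.47
ee_pos: [535.2, -194.0, 434.1]
orientation: [-0.056, -3.132, -0.004]
ft_force: [0.2, -0.8, -2.4]
width: 13.7
```

send_rows --rows '[{"offset": [0,0,-0.025],"twist": [0,0,0]},{"offset": [0,0,-0.02],"twist": [0,0,0]},{"offset": [0,0,-0.01],"twist": [0,0,0]},{"offset": [0,0,0],"twist": [0,0,0]},{"offset": [0,0,0],"twist": [0,0,0]}]'

```text
t: 5.88
ee_pos: [535.0, -194.0, 497.8]
orientation: [-0.056, -3.138, -0.0]
ft_force: [0.2, 0.0, -3.8]
width: 13.6
```

Run:
```python
from h import *
to(480.5,94,490)
im,d=optics.get_image("top");cv2.imwrite("pics/t2.png",im)
i2,d2=optics.get_image("scene")
cv2.imwrite("pics/s2.png",cv2.resize(i2[120:320,220:420],(600,600),interpolation=3));
```

```text
t 5.88 pos [ 535.  -194.   497.8] yhead 87.96 F [ 0.2  0.  -3.8] M [ 0.05  0.   -0.03] w 13.6 q6 -1.9
tool move [ 64.7 285.9   8. ] twistz None level twist [ 0.01 -0.17  0.  ]
```

View pics/s2.png

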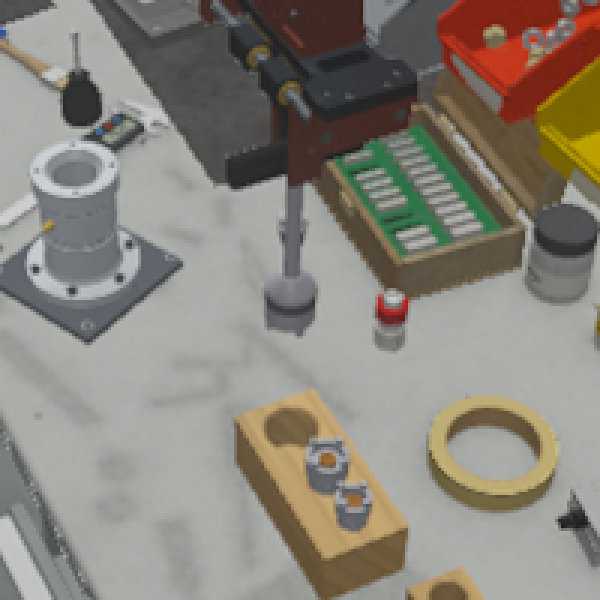

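send_rows --rows '[{"offset": [0.006,0.025,0],"twist": [0,0,0]},{"offset": [0.0082,0.036,0],"twist": [0,0,0]},{"offset": [0.0082,0.036,0],"twist": [0,0,0]},{"offset": [0.0082,0.036,0],"twist": [0,0,0]},{"offset": [0.0082,0.036,0],"twist": [0,0,0]}]'

```text
t: 6.4
ee_pos: [501.3, -24.0, 488.5]
orientation: [-0.072, -3.124, -0.001]
ft_force: [1.1, 0.9, -2.6]
width: 13.7
```

send_rows --rows '[{"offset": [0.0082,0.036,0],"twist": [0,0,0]},{"offset": [0.0082,0.036,0],"twist": [0,0,0]},{"offset": [0.005,0.02,0],"twist": [0,0,0]},{"offset": [0.001,0.01,0],"twist": [0,0,0]},{"offset": [0,0,0],"twist": [0,0,0]}]'

```text
t: 6.82
ee_pos: [478.4, 88.9, 480.9]
orientation: [-0.064, -3.11, -0.002]
ft_force: [0.3, -0.7, -2.6]
width: 13.8
```

Run:
```python
from h import *
to(480.5,94,490)
im,d=optics.get_image("wrist");np.save("pics/w3.npy",d)
for l in ("bore_mouth","socket_rim","handle"):
    print(l,[(x["position"],x["conf"],pt("wrist",*x["position"],z=127).round(1)) for x in nets.spot_point("wrist",l)])
for x in ((480.5,94,127),):
    print(proj("wrist",x))
np.save("pics/w3i.npy",im)
u,v=proj("wrist",(480.5,94,127))
u=int(u);v=int(v);cv2.imwrite("pics/w3.png",cv2.resize(im[v-70:v+70,u-90:u+90],(720,560),interpolation=3));print(u,v)
```

```text
t 6.82 pos [478.4  88.9 480.9] yhead 87.66 F [ 0.3 -0.7 -2.6] M [-0.04 -0.05  0.01] w 13.8 q6 -1.38
tool move [-1.6  5.2 -9.1] twistz None level twist [ 0.02 -1.8   0.  ]
bore_mouth []
socket_rim []
handle [([281.4, 267.6], 0.96, array([561.4,  83.3, 127. ]))]
(np.float64(288.2170844957352), np.float64(197.54618359669433))
288 197
```

View pics/w3.png

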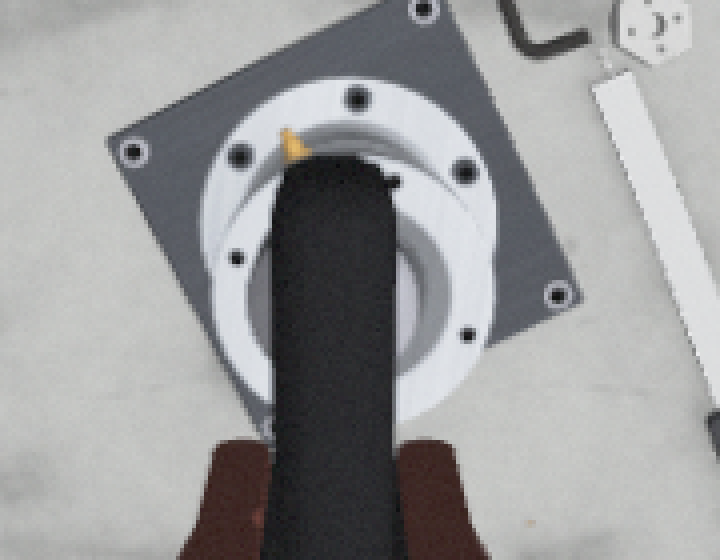

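Run:
```python
from h import *
from scipy.optimize import least_squares
d=np.load("pics/w3.npy");i=optics.camera_info("wrist");K=np.array(i["K"]);P=np.array(i["pose"])
v,u=np.nonzero(d>0);z=d[v,u];x=(u-K[0,2])/K[0,0];y=(v-K[1,2])/K[1,1];r=np.hypot(x,y)+1e-9;s=np.tan(r)/r
p=np.c_[x*s*z,y*s*z,z]@P[:3,:3].T+P[:3,3]
m=(np.hypot(p[:,0]-480,p[:,1]-94)<50)&(abs(p[:,2]-127)<4)
q=p[m];print(len(q),np.median(q[:,2]))
# angular-sector outer edge and inner edge
def fit(outer):
    c=np.array([480,94.])
    for _ in range(3):
        a=np.arctan2(q[:,1]-c[1],q[:,0]-c[0]);rr=np.hypot(*(q[:,:2]-c).T);E=[]
        for k in np.arange(-np.pi,np.pi,.12):
            w=np.where((a>=k)&(a<k+.12))[0]
            if len(w)>5:
                j=w[np.argmax(rr[w])] if outer else w[np.argmin(rr[w])]; E.append(q[j,:2])
        E=np.array(E)
        f=least_squares(lambda t:np.hypot(E[:,0]-t[0],E[:,1]-t[1])-t[2],[*c,35],loss="soft_l1");c=f.x[:2]
    return f.x,len(E)
print(fit(True),fit(False))
m=(abs(p[:,2]-127)>0)&(p[:,2]>250)&(p[:,2]<345)&(abs(p[:,1]-90)<25)&(abs(p[:,0]-480)<70)
h=p[m];print("handle",len(h),np.percentile(h[:,2],[5,50,95]));h=h[h[:,2]>np.percentile(h[:,2],50)-4];print(cv2.minAreaRect(h[:,:2].astype(np.float32)))
```

```text
1401 127.23625543396224
(array([483.53154898,  91.38133063,  37.51844792]), 40) (array([483.02899807,  87.5523684 ,  26.0179961 ]), 39)
handle 6383 [312.38549285 326.53398449 340.08757241]
((473.2267761230469, 84.69413757324219), (35.176856994628906, 97.83304595947266), 75.29519653320312)
```

send_rows --rows '[{"offset": [-0.0045,0.0035,0],"twist": [0,-1.8,0]},{"offset": [0,0,0],"twist": [0,0,0]},{"offset": [0,0,0],"twist": [0,0,0]},{"offset": [0,0,0],"twist": [0,0,0]},{"offset": [0,0,0],"twist": [0,0,0]}]'

```text
t: 7.43
ee_pos: [484.6, 85.0, 480.8]
orientation: [-0.08, -3.14, 0.003]
ft_force: [0.3, 0.3, -2.2]
width: 13.9
```

```bash
python3 -c "
from h import *
to(483.3,92.3,453)"
```

```text
t 7.43 pos [484.6  85.  480.8] yhead 87.09 F [ 0.3  0.3 -2.2] M [ 0.04  0.02 -0.04] w 13.9 q6 -1.37
tool move [ 1.7  7.3 27.8] twistz None level twist [-0.1  -0.05 -0.  ]
```

send_rows --rows '[{"offset": [0.0017,0.0073,0.0],"twist": [0,0,0]},{"offset": [0,0,0],"twist": [0,0,0]},{"offset": [0,0,0],"twist": [0,0,0]},{"offset": [0,0,0],"twist": [0,0,0]},{"offset": [0,0,0],"twist": [0,0,0]}]'

```text
t: 7.85
ee_pos: [483.0, 92.5, 480.8]
orientation: [-0.081, -3.138, 0.003]
ft_force: [0.5, -0.2, -2.8]
width: 13.5
```

```bash
python3 -c "
from h import *
to(483.3,92.3,453)
for _ in range(4):
  optics.get_image('top');o=ctrl.get_obs();print(o['t'],o['ee_pos'].round(2),o['ft_force'].round(1))"
```

```text
t 7.85 pos [483.   92.5 480.8] yhead 87.03 F [ 0.5 -0.2 -2.8] M [ 0.02 -0.06 -0.02] w 13.5 q6 -1.35
tool move [-0.4 -0.1 27.8] twistz None level twist [-0.1  -0.12 -0.  ]
7.9 [482.96  92.48 480.81] [-0.4  0.1 -2. ]
7.95 [482.99  92.44 480.84] [-0.8 -0.  -3. ]
8.0 [483.    92.39 480.83] [-0.7 -0.4 -3.5]
8.05 [483.    92.36 480.79] [-0.2 -0.1 -3.2]
```

send_rows --rows '[{"offset": [0,0,0.012],"twist": [0,0,0]},{"offset": [0,0,0.012],"twist": [0,0,0]},{"offset": [0,0,0.004],"twist": [0,0,0]},{"offset": [0,0,0.002],"twist": [0,0,0]},{"offset": [0,0,0],"twist": [0,0,0]}]'

```text
t: 8.47
ee_pos: [483.3, 92.3, 450.7]
orientation: [-0.082, -3.14, 0.002]
ft_force: [0.4, -0.5, -2.2]
width: 13.9
```

Run:
```python
from h import *
to(483.3,92.3,441)
im,_=optics.get_image("scene")
cv2.imwrite("pics/s4.png",cv2.resize(im[130:230,190:300],(770,700)[:2],interpolation=3)[:600])
```

```text
t 8.47 pos [483.3  92.3 450.7] yhead 87.02 F [ 0.4 -0.5 -2.2] M [0.04 0.02 0.03] w 13.9 q6 -1.35
tool move [0.  0.  9.7] twistz None level twist [-0.08 -0.01 -0.  ]
```

View pics/s4.png

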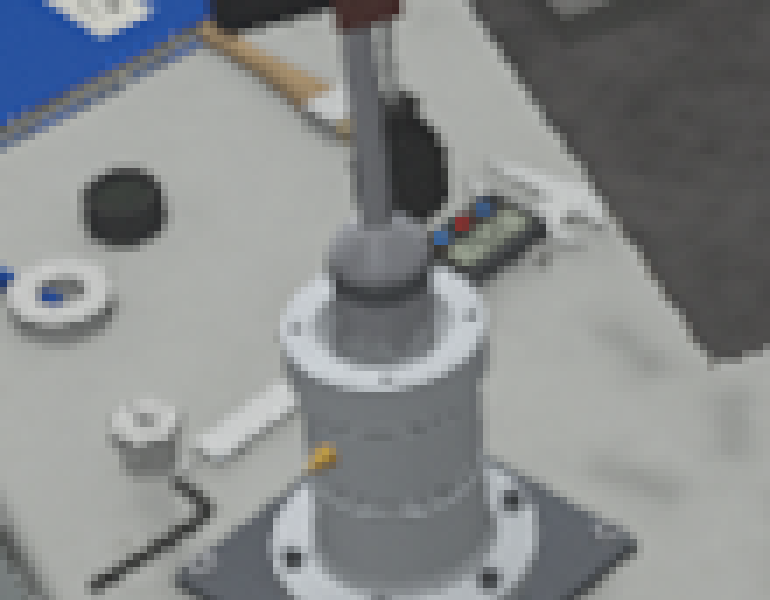

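The socket (column 382) stands over the rim centre (column 385), so it is well aligned. I descend carefully.

send_rows --rows '[{"offset": [0,0,0.003],"twist": [0,0,0]},{"offset": [0,0,0.003],"twist": [0,0,0]},{"offset": [0,0,0.003],"twist": [0,0,0]},{"offset": [0,0,0.003],"twist": [0,0,0]},{"offset": [0,0,0.0],"twist": [0,0,0]}]'

```text
t: 8.93
ee_pos: [483.9, 92.4, 439.6]
orientation: [0.082, 3.138, -0.001]
ft_force: [-0.0, 0.5, -2.5]
width: 14.2
```

```bash
python3 -c "
from h import *
to(483.3,92.3,425)"
```

```text
t 8.93 pos [483.9  92.4 439.6] yhead 87.02 F [-0.   0.5 -2.5] M [ 0.02 -0.01  0.  ] w 14.2 q6 -1.35
tool move [ 0.6 -0.1 14.6] twistz None level twist [-0.04  0.16  0.  ]
```

send_rows --rows '[{"offset": [0.0004,0,0.004],"twist": [0,0,0]},{"offset": [0,0,0.004],"twist": [0,0,0]},{"offset": [0,0,0.004],"twist": [0,0,0]},{"offset": [0,0,0.004],"twist": [0,0,0]},{"offset": [0,0,0.0],"twist": [0,0,0]}]'

```text
t: 9.35
ee_pos: [483.1, 92.7, 422.2]
orientation: [0.082, 3.139, 0.0]
ft_force: [0.2, 0.8, -2.5]
width: 13.8
```

```bash
python3 -c "
from h import *
to(483.3,92.3,365)"
```

```text
t 9.35 pos [483.1  92.7 422.2] yhead 87.0 F [ 0.2  0.8 -2.5] M [ 0.01  0.   -0.01] w 13.8 q6 -1.35
tool move [-0.1 -0.4 57.2] twistz None level twist [ 0.01  0.11 -0.  ]
```

send_rows --rows '[{"offset": [0,-0.0003,0.005],"twist": [0,0.1,0]},{"offset": [0,0,0.005],"twist": [0,0,0]},{"offset": [0,0,0.005],"twist": [0,0,0]},{"offset": [0,0,0.005],"twist": [0,0,0]},{"offset": [0,0,0.0],"twist": [0,0,0]}]'

```text
t: 9.77
ee_pos: [483.3, 92.4, 399.6]
orientation: [0.082, 3.14, 0.001]
ft_force: [-0.6, 0.8, -3.2]
width: 14.0
```

send_rows --rows '[{"offset": [0,0,0.005],"twist": [0,0,0]},{"offset": [0,0,0.005],"twist": [0,0,0]},{"offset": [0,0,0.005],"twist": [0,0,0]},{"offset": [0,0,0.003],"twist": [0,0,0]},{"offset": [0,0,0.0],"twist": [0,0,0]}]'

```text
t: 10.18
ee_pos: [483.4, 92.5, 379.4]
orientation: [0.082, 3.14, 0.001]
ft_force: [0.2, 0.8, -3.3]
width: 13.7
```

```bash
python3 -c "
from h import *
to(483.3,92.3,365)"
```

```text
t 10.18 pos [483.4  92.5 379.4] yhead 87.0 F [ 0.2  0.8 -3.3] M [0.25 0.   0.04] w 13.7 q6 -1.35
tool move [ 0.1 -0.2 14.4] twistz None level twist [ 0.02  0.01 -0.  ]
```

send_rows --rows '[{"offset": [0,0.0008,0.003],"twist": [0,0,0]},{"offset": [0,0,0.003],"twist": [0,0,0]},{"offset": [0,0,0.003],"twist": [0,0,0]},{"offset": [0,0,0.002],"twist": [0,0,0]},{"offset": [0,0,0.0],"twist": [0,0,0]}]'

```text
t: 10.6
ee_pos: [483.7, 93.1, 367.3]
orientation: [0.082, 3.14, -0.001]
ft_force: [0.1, 0.4, -2.8]
width: 13.6
```

```bash
python3 -c "
from h import *
to(483.3,92.3,356)"
```

```text
t 10.6 pos [483.7  93.1 367.3] yhead 87.02 F [ 0.1  0.4 -2.8] M [ 0.04 -0.06  0.  ] w 13.6 q6 -1.35
tool move [ 0.4 -0.8 11.3] twistz None level twist [-0.03  0.05  0.  ]
```

send_rows --rows '[{"offset": [0.0003,0,0.002],"twist": [0,0,0]},{"offset": [0,0,0.0015],"twist": [0,0,0]},{"offset": [0,0,0.0015],"twist": [0,0,0]},{"offset": [0,0,0.001],"twist": [0,0,0]},{"offset": [0,0,0.0],"twist": [0,0,0]}]'

```text
t: 11.02
ee_pos: [483.6, 93.1, 360.9]
orientation: [0.082, 3.139, -0.001]
ft_force: [-0.3, 0.0, -2.2]
width: 13.9
```

```bash
python3 -c "
from h import *
to(483.3,92.3,356)"
```

```text
t 11.02 pos [483.6  93.1 360.9] yhead 87.03 F [-0.3  0.  -2.2] M [ 0.09  0.02 -0.02] w 13.9 q6 -1.35
tool move [ 0.2 -0.8  4.9] twistz None level twist [-0.03  0.09  0.  ]
```

send_rows --rows '[{"offset": [0,0,0.001],"twist": [0,0,0]},{"offset": [0,0,0.001],"twist": [0,0,0]},{"offset": [0,0,0.001],"twist": [0,0,0]},{"offset": [0,0,0.0005],"twist": [0,0,0]},{"offset": [0,0,0.0005],"twist": [0,0,0]}]'

```text
t: 11.43
ee_pos: [483.6, 93.1, 356.7]
orientation: [0.082, 3.139, -0.001]
ft_force: [0.6, 1.3, -2.6]
width: 13.9
```

```bash
python3 -c "
from h import *
to(483.3,92.3,356)"
```

```text
t 11.43 pos [483.6  93.1 356.7] yhead 87.02 F [ 0.6  1.3 -2.6] M [ 0.05  0.01 -0.03] w 13.9 q6 -1.35
tool move [ 0.3 -0.8  0.7] twistz None level twist [-0.02  0.11  0.  ]
```

send_rows --rows '[{"offset": [0,0,0.0005],"twist": [0,0,0]},{"offset": [0,0,0.0005],"twist": [0,0,0]},{"offset": [0,0,0.0005],"twist": [0,0,0]},{"offset": [0,0,0.0005],"twist": [0,0,0]},{"offset": [0,0,0.0005],"twist": [0,0,0]}]'

```text
t: 11.85
ee_pos: [484.0, 93.2, 355.5]
orientation: [0.082, 3.138, -0.0]
ft_force: [-3.1, -0.2, 5.6]
width: 14.1
```

```bash
python3 -c "
from h import *
to(483.3,92.3,356)"
```

```text
t 11.85 pos [484.   93.2 355.5] yhead 87.02 F [-3.1 -0.2  5.6] M [-0.04  0.77 -0.01] w 14.1 q6 -1.35
tool move [ 0.6 -0.9 -0.5] twistz None level twist [-0.01  0.15  0.  ]
```

send_rows --rows '[{"offset": [0.0006,0,0.0],"twist": [0,0.1,2]},{"offset": [0,0,0.0003],"twist": [0,0,2]},{"offset": [0,0,0.0003],"twist": [0,0,2]},{"offset": [0,0,0.0003],"twist": [0,0,2]},{"offset": [0,0,0.0003],"twist": [0,0,2]}]'

```text
t: 12.27
ee_pos: [483.7, 93.2, 355.6]
orientation: [0.364, 3.117, 0.0]
ft_force: [-0.6, -0.3, 2.2]
width: 13.8
```

```bash
python3 -c "
from h import *
to(483.3,92.8,356)"
```

```text
t 12.27 pos [483.7  93.2 355.6] yhead 76.68 F [-0.6 -0.3  2.2] M [-0.04  0.39  0.01] w 13.8 q6 -1.17
tool move [ 0.3 -0.5 -0.4] twistz None level twist [ 0.02  0.17 -0.  ]
```

send_rows --rows '[{"offset": [0.0003,0,0.0004],"twist": [0,0.15,2]},{"offset": [0,0,0.0004],"twist": [0,0,2]},{"offset": [0,0,0.0004],"twist": [0,0,2]},{"offset": [0,0,0.0004],"twist": [0,0,2]},{"offset": [0,0,0.0004],"twist": [0,0,2]}]'

```text
t: 12.68
ee_pos: [484.1, 93.3, 355.5]
orientation: [0.647, 3.071, 0.001]
ft_force: [-2.0, 0.1, 3.9]
width: 14.0
```

send_rows --rows '[{"offset": [0,0,0.0004],"twist": [0,0,2]},{"offset": [0,0,0.0004],"twist": [0,0,2]},{"offset": [0,0,0.0004],"twist": [0,0,2]},{"offset": [0,0,0.0004],"twist": [0,0,2]},{"offset": [0,0,0.0004],"twist": [0,0,2]}]'

```text
t: 13.1
ee_pos: [484.0, 93.6, 355.5]
orientation: [0.924, 3.0, 0.002]
ft_force: [-2.5, -0.1, 4.1]
width: 13.8
```

```bash
python3 -c "
from h import *
to(483.3,92.8,356)"
```

```text
t 13.1 pos [484.   93.6 355.5] yhead 55.75 F [-2.5 -0.1  4.1] M [-0.03  0.57  0.05] w 13.8 q6 -0.81
tool move [ 0.1 -1.1 -0.5] twistz None level twist [ 0.13  0.12 -0.  ]
```

send_rows --rows '[{"offset": [0.0005,-0.0007,0.0003],"twist": [0.1,0.1,2]},{"offset": [0,0,0.0004],"twist": [0,0,2]},{"offset": [0,0,0.0004],"twist": [0,0,2]},{"offset": [0,0,0.0004],"twist": [0,0,2]},{"offset": [0,0,0.0004],"twist": [0,0,2]}]'

```text
t: 13.52
ee_pos: [483.7, 93.5, 355.5]
orientation: [1.194, 2.903, 0.003]
ft_force: [-2.8, 0.9, 4.5]
width: 13.5
```

send_rows --rows '[{"offset": [0,0,0.0004],"twist": [0,0,2]},{"offset": [0,0,0.0004],"twist": [0,0,2]},{"offset": [0,0,0.0004],"twist": [0,0,2]},{"offset": [0,0,0.0004],"twist": [0,0,2]},{"offset": [0,0,0.0004],"twist": [0,0,2]}]'

```text
t: 13.93
ee_pos: [483.4, 93.8, 355.3]
orientation: [1.454, 2.783, 0.003]
ft_force: [-1.3, 0.4, 2.8]
width: 13.7
```

```bash
python3 -c "
from h import *
to(483.3,92.9,356)"
```

```text
t 13.93 pos [483.4  93.8 355.3] yhead 34.84 F [-1.3  0.4  2.8] M [0.05 0.46 0.14] w 13.7 q6 -0.44
tool move [-0.7 -0.6 -0.8] twistz None level twist [ 0.16  0.05 -0.  ]
```

send_rows --rows '[{"offset": [-0.0004,-0.0004,0.0005],"twist": [0.15,0.05,1]},{"offset": [0,0,0.0005],"twist": [0,0,1]},{"offset": [0,0,0.0005],"twist": [0,0,1]},{"offset": [0,0,0.0005],"twist": [0,0,1]},{"offset": [0,0,0.0005],"twist": [0,0,1]}]'

```text
t: 14.35
ee_pos: [483.2, 93.1, 352.9]
orientation: [1.583, 2.713, -0.0]
ft_force: [-0.4, -0.1, -2.5]
width: 13.6
```

```bash
python3 -c "
from h import *
to(483.3,92.9,356)"
```

```text
t 14.35 pos [483.2  93.1 352.9] yhead 29.48 F [-0.4 -0.1 -2.5] M [-0.11  0.07 -0.02] w 13.6 q6 -0.35
tool move [-0.2 -0.1 -3.1] twistz None level twist [ 0.    0.02 -0.  ]
```

Sinking into the slots. I stop turning and lower the wrench.

send_rows --rows '[{"offset": [0,0,0.0008],"twist": [0,0,0]},{"offset": [0,0,0.0008],"twist": [0,0,0]},{"offset": [0,0,0.0006],"twist": [0,0,0]},{"offset": [0,0,0.0006],"twist": [0,0,0]},{"offset": [0,0,0.0004],"twist": [0,0,0]}]'

```text
t: 14.77
ee_pos: [483.3, 93.1, 348.6]
orientation: [1.584, 2.713, -0.0]
ft_force: [-1.5, -0.4, 7.6]
width: 14.3
```

```bash
python3 -c "
from h import *
to(483.3,92.9,348.5)"
```

```text
t 14.77 pos [483.3  93.1 348.6] yhead 29.43 F [-1.5 -0.4  7.6] M [-0.15  0.52 -0.  ] w 14.3 q6 -0.35
tool move [-0.2 -0.1  0.1] twistz None level twist [-0.01  0.01  0.  ]
```

send_rows --rows '[{"offset": [0,0,0],"twist": [0,0,2.5]},{"offset": [0,0,0.0002],"twist": [0,0,2.5]},{"offset": [0,0,0.0002],"twist": [0,0,2.5]},{"offset": [0,0,0.0002],"twist": [0,0,2.5]},{"offset": [0,0,0.0002],"twist": [0,0,2.5]}]'

```text
t: 15.18
ee_pos: [483.5, 93.0, 348.7]
orientation: [1.879, 2.518, -0.001]
ft_force: [-1.5, 0.1, 1.4]
width: 14.1
```

send_rows --rows '[{"offset": [0,0,0.0002],"twist": [0,0,2.5]},{"offset": [0,0,0.0002],"twist": [0,0,2.5]},{"offset": [0,0,0.0002],"twist": [0,0,2.5]},{"offset": [0,0,0.0002],"twist": [0,0,2.5]},{"offset": [0,0,0.0002],"twist": [0,0,0]}]'

```text
t: 15.6
ee_pos: [483.3, 93.0, 348.7]
orientation: [2.101, 2.335, -0.002]
ft_force: [-1.1, -0.1, 0.9]
width: 13.8
```

```bash
python3 -c "
from h import *
to(483.3,92.9,348.5)"
```

```text
t 15.6 pos [483.3  93.  348.7] yhead 6.03 F [-1.1 -0.1  0.9] M [-0.1   0.41  0.1 ] w 13.8 q6 0.06
tool move [-0.1 -0.   0.2] twistz None level twist [-0.06  0.07  0.  ]
```

send_rows --rows '[{"offset": [0,0,0.0002],"twist": [0,0,2]},{"offset": [0,0,0.0002],"twist": [0,0,2]},{"offset": [0,0,0.0002],"twist": [0,0,2]},{"offset": [0,0,0.0002],"twist": [0,0,2]},{"offset": [0,0,0.0002],"twist": [0,0,0]}]'

```text
t: 16.02
ee_pos: [483.3, 93.1, 348.7]
orientation: [2.257, 2.185, -0.003]
ft_force: [-0.5, 0.2, 1.3]
width: 13.3
```

```bash
python3 -c "
from h import *
to(483.3,92.9,348.5)"
```

```text
t 16.02 pos [483.3  93.1 348.7] yhead -1.85 F [-0.5  0.2  1.3] M [-0.08  0.48  0.05] w 13.3 q6 0.2
tool move [-0.2  0.   0.2] twistz None level twist [-0.06  0.1   0.  ]
```

send_rows --rows '[{"offset": [0,0,0.0002],"twist": [0,0.1,2]},{"offset": [0,0,0.0002],"twist": [0,0,2]},{"offset": [0,0,0.0002],"twist": [0,0,2]},{"offset": [0,0,0.0002],"twist": [0,0,2]},{"offset": [0,0,0.0002],"twist": [0,0,0]}]'

```text
t: 16.43
ee_pos: [483.2, 92.8, 348.7]
orientation: [-2.398, -2.03, 0.003]
ft_force: [-2.1, -1.2, 2.7]
width: 14.0
```

```bash
python3 -c "
from h import *
to(483.3,92.9,348.5)"
```

```text
t 16.43 pos [483.2  92.8 348.7] yhead -9.5 F [-2.1 -1.2  2.7] M [-0.15  0.57  0.02] w 14.0 q6 0.33
tool move [0.1 0.1 0.2] twistz None level twist [-0.06  0.07  0.  ]
```

send_rows --rows '[{"offset": [0,0,0.0001],"twist": [-0.05,0.1,2]},{"offset": [0,0,0.0001],"twist": [0,0,2]},{"offset": [0,0,0.0002],"twist": [0,0,2]},{"offset": [0,0,0.0002],"twist": [0,0,2]},{"offset": [0,0,0.0002],"twist": [0,0,0]}]'

```text
t: 16.85
ee_pos: [482.9, 92.6, 348.7]
orientation: [-2.525, -1.868, 0.002]
ft_force: [-1.3, -0.9, 3.6]
width: 13.9
```

```bash
python3 -c "
from h import *
to(483.3,92.9,348.5)
for _ in range(4):
  optics.get_image('top');o=ctrl.get_obs();print(o['moment'].round(3),o['ft_force'].round(1))"
```

```text
t 16.85 pos [482.9  92.6 348.7] yhead -17.02 F [-1.3 -0.9  3.6] M [-0.11  0.63  0.08] w 13.9 q6 0.46
tool move [0.4 0.3 0.2] twistz None level twist [-0.05  0.04  0.  ]
[-0.149  0.731  0.044] [-1.6 -0.5  4.3]
[-0.13   0.751  0.097] [-2.9 -0.2  4.2]
[-0.14   0.662  0.071] [-2.1 -1.3  4.7]
[-0.153  0.721  0.073] [-1.9 -0.7  5.2]
```

send_rows --rows '[{"offset": [0,0,0.0],"twist": [0,0,2]},{"offset": [0,0,0.0001],"twist": [0,0,2]},{"offset": [0,0,0.0002],"twist": [0,0,2]},{"offset": [0,0,0.0002],"twist": [0,0,2]},{"offset": [0,0,0.0002],"twist": [0,0,0]}]'

```text
t: 17.47
ee_pos: [482.9, 92.7, 348.6]
orientation: [-2.649, -1.688, 0.002]
ft_force: [-2.7, -0.7, 5.7]
width: 13.7
```

```bash
python3 -c "
from h import *
to(483.3,92.9,348.5)"
```

```text
t 17.47 pos [482.9  92.7 348.6] yhead -24.97 F [-2.7 -0.7  5.7] M [-0.13  0.85  0.05] w 13.7 q6 0.6
tool move [0.3 0.2 0.1] twistz None level twist [-0.06  0.05  0.  ]
```

send_rows --rows '[{"offset": [0,0,-0.0002],"twist": [-0.05,0.05,2]},{"offset": [0,0,0],"twist": [0,0,2]},{"offset": [0,0,0.0001],"twist": [0,0,2]},{"offset": [0,0,0.0002],"twist": [0,0,1.5]},{"offset": [0,0,0.0002],"twist": [0,0,0]}]'

```text
t: 17.88
ee_pos: [482.7, 92.7, 348.7]
orientation: [-2.753, -1.512, 0.001]
ft_force: [-2.7, 0.3, 6.7]
width: 13.9
```

```bash
python3 -c "
from h import *
to(483.3,92.9,348.5)"
```

```text
t 17.88 pos [482.7  92.7 348.7] yhead -32.46 F [-2.7  0.3  6.7] M [-0.18  0.91  0.14] w 13.9 q6 0.73
tool move [0.5 0.4 0.2] twistz None level twist [-0.04  0.04  0.  ]
```

send_rows --rows '[{"offset": [0.0003,0.0003,-0.0003],"twist": [0,0,1.5]},{"offset": [0,0,0],"twist": [0,0,1.5]},{"offset": [0,0,0],"twist": [0,0,1.5]},{"offset": [0,0,0],"twist": [0,0,1.5]},{"offset": [0,0,0.0001],"twist": [0,0,0]}]'

```text
t: 18.3
ee_pos: [482.8, 92.9, 348.7]
orientation: [-2.829, -1.364, 0.003]
ft_force: [-2.1, -0.4, 4.7]
width: 13.7
```

```bash
python3 -c "
from h import *
to(483.3,92.9,348.5)
for _ in range(3):
  optics.get_image('top');o=ctrl.get_obs();print(o['moment'].round(3),o['ft_force'].round(1))"
```

```text
t 18.3 pos [482.8  92.9 348.7] yhead -38.53 F [-2.1 -0.4  4.7] M [-0.06  0.81  0.13] w 13.7 q6 0.84
tool move [0.3 0.4 0.2] twistz None level twist [-0.09  0.08  0.  ]
[0.004 0.779 0.161] [-2.2 -0.4  4. ]
[-0.045  0.795  0.129] [-1.5 -0.4  4.5]
[-0.114  0.748  0.115] [-1.7 -0.2  3.6]
```

send_rows --rows '[{"offset": [0.0002,0.0002,0],"twist": [0,0,1.5]},{"offset": [0,0,0],"twist": [0,0,1.5]},{"offset": [0,0,0],"twist": [0,0,1.5]},{"offset": [0,0,0],"twist": [0,0,1.5]},{"offset": [0,0,0],"twist": [0,0,0]}]'

```text
t: 18.87
ee_pos: [482.9, 93.1, 348.7]
orientation: [-2.895, -1.217, 0.004]
ft_force: [-2.0, -0.9, 3.5]
width: 13.9
```

```bash
python3 -c "
from h import *
to(483.3,92.9,348.5)
for _ in range(3):
  optics.get_image('top');o=ctrl.get_obs();print(o['moment'].round(3),o['ft_force'].round(1))"
```

```text
t 18.87 pos [482.9  93.1 348.7] yhead -44.39 F [-2.  -0.9  3.5] M [-0.05  0.7   0.33] w 13.9 q6 0.94
tool move [0.1 0.5 0.2] twistz None level twist [-0.1  0.1  0. ]
[-0.036  0.739  0.326] [-1.9  0.1  2.9]
[-0.04   0.758  0.3  ] [-3.1  0.1  4.1]
[0.04  0.747 0.346] [-2.   0.1  3.1]
```

send_rows --rows '[{"offset": [0,0,0],"twist": [0,0,1.2]},{"offset": [0,0,0],"twist": [0,0,1.2]},{"offset": [0,0,0],"twist": [0,0,1.0]},{"offset": [0,0,0],"twist": [0,0,0]},{"offset": [0,0,0],"twist": [0,0,0]}]'

```text
t: 19.43
ee_pos: [482.9, 93.2, 348.7]
orientation: [-2.932, -1.128, 0.003]
ft_force: [-1.5, 0.6, 3.4]
width: 13.8
```

```bash
python3 -c "
from h import *
to(483.3,92.9,348.5)
for _ in range(3):
  optics.get_image('top');o=ctrl.get_obs();print(o['moment'].round(3),o['ft_force'].round(1))"
```

```text
t 19.43 pos [482.9  93.2 348.7] yhead -47.92 F [-1.5  0.6  3.4] M [0.04 0.75 0.48] w 13.8 q6 1.0
tool move [0.1 0.5 0.2] twistz None level twist [-0.07  0.1   0.  ]
[0.058 0.713 0.469] [-1.9 -0.6  2.7]
[0.073 0.673 0.52 ] [-2.1  0.8  2.5]
[0.091 0.683 0.563] [-1.9 -0.1  3.2]
```

send_rows --rows '[{"offset": [0,0,0],"twist": [0,0,-2.5]},{"offset": [0,0,-0.0002],"twist": [0,0,-2.5]},{"offset": [0,0,0],"twist": [0,0,-2.5]},{"offset": [0,0,0],"twist": [0,0,-2.5]},{"offset": [0,0,0],"twist": [0,0,0]}]'

```text
t: 20.0
ee_pos: [482.8, 93.0, 348.7]
orientation: [-2.817, -1.387, 0.004]
ft_force: [-1.1, -0.3, 3.5]
width: 14.0
```

```bash
python3 -c "
from h import *
to(483.3,92.9,348.5)
for _ in range(3):
  optics.get_image('top');o=ctrl.get_obs();print(o['moment'].round(3),o['ft_force'].round(1))"
```

```text
t 20.0 pos [482.8  93.  348.7] yhead -37.57 F [-1.1 -0.3  3.5] M [-0.13  0.62  0.08] w 14.0 q6 0.82
tool move [0.2 0.5 0.2] twistz None level twist [-0.13  0.09  0.  ]
[-0.08   0.68   0.112] [-1.8 -0.6  2.4]
[-0.089  0.653  0.047] [-2.3  1.3  4.6]
[-0.037  0.601  0.082] [-0.  -0.1  3.6]
```

send_rows --rows '[{"offset": [0,0,-0.0003],"twist": [0,0,-1.5]},{"offset": [0,0,0],"twist": [0,0,-1.5]},{"offset": [0,0,0],"twist": [0,0,-1.5]},{"offset": [0,0,0],"twist": [0,0,0]},{"offset": [0,0,0],"twist": [0,0,0]}]'

```text
t: 20.57
ee_pos: [482.9, 92.9, 348.7]
orientation: [-2.761, -1.496, 0.003]
ft_force: [-2.4, -0.6, 3.6]
width: 13.8
```

```bash
python3 -c "
from h import *
to(483.3,92.9,348.5)
for _ in range(3):
  optics.get_image('top');o=ctrl.get_obs();print(o['moment'].round(3),o['ft_force'].round(1))"
```

```text
t 20.57 pos [482.9  92.9 348.7] yhead -33.1 F [-2.4 -0.6  3.6] M [-0.07  0.69 -0.  ] w 13.8 q6 0.74
tool move [0.2 0.3 0.2] twistz None level twist [-0.14  0.05  0.  ]
[-0.062  0.661 -0.064] [-1.7 -0.4  2.9]
[-0.145  0.616 -0.089] [-1.1  0.2  3.1]
[-0.13   0.605 -0.066] [-2.3 -0.5  3.5]
```

send_rows --rows '[{"offset": [0.0002,0.0003,-0.0008],"twist": [0,0,1]},{"offset": [0,0,-0.0004],"twist": [0,0,0]},{"offset": [0,0,0],"twist": [0,0,0]},{"offset": [0,0,0],"twist": [0,0,0]},{"offset": [0,0,0],"twist": [0,0,0]}]'

```text
t: 21.13
ee_pos: [483.1, 93.0, 348.8]
orientation: [-2.776, -1.468, 0.004]
ft_force: [-0.1, -0.3, -0.1]
width: 13.6
```

```bash
python3 -c "
from h import *
to(483.3,92.9,348.5)
for _ in range(3):
  optics.get_image('top');o=ctrl.get_obs();print(o['moment'].round(3),o['ft_force'].round(1))"
```

```text
t 21.13 pos [483.1  93.  348.8] yhead -34.26 F [-0.1 -0.3 -0.1] M [-0.06  0.36  0.05] w 13.6 q6 0.76
tool move [0.1 0.2 0.3] twistz None level twist [-0.16  0.08  0.  ]
[-0.005  0.29   0.011] [-0.8 -0.1 -0.5]
[-0.001  0.282 -0.043] [-1.2  0.7 -1.4]
[-0.018  0.217  0.018] [-0.7  0.9 -0.1]
```

send_rows --rows '[{"offset": [0,0,-0.001],"twist": [-0.1,0.05,-1]},{"offset": [0,0,-0.002],"twist": [0,0,0]},{"offset": [0,0,-0.003],"twist": [0,0,0]},{"offset": [0,0,-0.004],"twist": [0,0,0]},{"offset": [0,0,-0.004],"twist": [0,0,0]}]'

```text
t: 21.7
ee_pos: [482.7, 92.8, 362.7]
orientation: [-2.762, -1.495, 0.004]
ft_force: [0.0, 0.2, -2.0]
width: 14.0
```

```bash
python3 -c "
from h import *
to(483.3,93,500)"
```

```text
t 21.7 pos [482.7  92.8 362.7] yhead -33.14 F [ 0.   0.2 -2. ] M [-0.03  0.11 -0.02] w 14.0 q6 0.74
tool move [ 3.000e-01  1.000e-01 -1.373e+02] twistz None level twist [-0.13  0.1   0.  ]
```

send_rows --rows '[{"offset": [0,0,-0.008],"twist": [-0.1,0.1,0]},{"offset": [0,0,-0.01],"twist": [0,0,0]},{"offset": [0,0,-0.01],"twist": [0,0,0]},{"offset": [0,0,-0.01],"twist": [0,0,0]},{"offset": [0,0,-0.01],"twist": [0,0,0]}]'

```text
t: 22.12
ee_pos: [482.5, 92.7, 415.5]
orientation: [-2.763, -1.496, 0.0]
ft_force: [0.4, 0.5, -2.5]
width: 13.9
```

```bash
python3 -c "
from h import *
to(483.3,93,500)"
```

```text
t 22.12 pos [482.5  92.7 415.5] yhead -33.14 F [ 0.4  0.5 -2.5] M [-0.05  0.09  0.02] w 13.9 q6 0.74
tool move [  0.7   0.4 -84.5] twistz None level twist [-0.02  0.    0.  ]
```

send_rows --rows '[{"offset": [0.0005,0.0003,-0.01],"twist": [0,0,0]},{"offset": [0,0,-0.015],"twist": [0,0,0]},{"offset": [0,0,-0.018],"twist": [0,0,0]},{"offset": [0,0,-0.02],"twist": [0,0,0]},{"offset": [0,0,-0.01],"twist": [0,0,0]}]'

```text
t: 22.53
ee_pos: [482.0, 92.7, 497.2]
orientation: [2.762, 1.495, 0.005]
ft_force: [0.7, -0.6, -2.7]
width: 13.9
```

send_rows --rows '[{"offset": [0,0,0],"twist": [0,0,0]},{"offset": [0,0,0],"twist": [0,0,-7]},{"offset": [0,0,0],"twist": [0,0,-7]},{"offset": [0,0,0],"twist": [0,0,-7]},{"offset": [0,0,0],"twist": [0,0,-7]}]'

```text
t: 22.95
ee_pos: [481.2, 92.6, 503.3]
orientation: [2.302, 2.128, 0.017]
ft_force: [-0.2, 0.6, -2.8]
width: 13.5
```

send_rows --rows '[{"offset": [0,0,0],"twist": [0,0,-7]},{"offset": [0,0,0],"twist": [0,0,0]},{"offset": [0,0,0],"twist": [0,0,0]},{"offset": [0,0,0],"twist": [0,0,0]},{"offset": [0,0,0],"twist": [0,0,0]}]'

```text
t: 23.37
ee_pos: [480.1, 92.4, 503.1]
orientation: [2.17, 2.262, 0.015]
ft_force: [-0.2, -0.9, -2.5]
width: 13.9
```

Run:
```python
from h import *
to(537,-195.3,495,0)
im,_=optics.get_image("wrist")
for l in ("bore_mouth","block_hole","lock_nut"):
    print(l,[(np.round(x["position"]),round(x["conf"],2),pt("wrist",*x["position"],z=55).round(1)) for x in nets.spot_point("wrist",l)])
```

```text
t 23.37 pos [480.1  92.4 503.1] yhead 2.38 F [-0.2 -0.9 -2.5] M [-0.04  0.13 -0.03] w 13.9 q6 0.12
tool move [-289.8   44.8    8.2] twistz 2.383645799734893 level twist [ 0.67 -0.08  0.  ]
bore_mouth [(array([280., 184.]), 0.91, array([485.3,  77.8,  55. ]))]
block_hole [(array([302., 343.]), 0.8, array([ 534. , -188.3,   55. ]))]Traceback (most recent call last):
  File "<stdin>", line 5, in <module>
ValueError: it knows: block_hole, bore_mouth, collet, coupling, handle, housing, nut_face, pump_oiler, socket_rim, spare_nut, tool_block, wrench
```

send_rows --rows '[{"offset": [-0.025,0.004,0],"twist": [0.6,0,0]},{"offset": [-0.036,0.0056,0],"twist": [0,0,0]},{"offset": [-0.036,0.0056,0],"twist": [0,0,0]},{"offset": [-0.036,0.0056,0],"twist": [0,0,0]},{"offset": [-0.036,0.0056,0],"twist": [0,0,0]}]'

```text
t: 23.93
ee_pos: [514.3, -75.4, 503.0]
orientation: [-2.164, -2.275, -0.007]
ft_force: [0.7, 1.0, -3.3]
width: 13.9
```

send_rows --rows '[{"offset": [-0.036,0.0056,0],"twist": [0,0,0]},{"offset": [-0.036,0.0056,0],"twist": [0,0,0]},{"offset": [-0.02,0.003,0],"twist": [0,0,0]},{"offset": [-0.01,0.002,0],"twist": [0,0,0]},{"offset": [0,0,0],"twist": [0,0,0]}]'

```text
t: 24.35
ee_pos: [536.6, -188.0, 502.3]
orientation: [2.176, 2.265, 0.006]
ft_force: [0.7, 1.2, -2.7]
width: 13.9
```

send_rows --rows '[{"offset": [0,0,0],"twist": [0,0,0]},{"offset": [0,0,0],"twist": [0,0,0]},{"offset": [0,0,0],"twist": [0,0,0]},{"offset": [0,0,0],"twist": [0,0,0]},{"offset": [0,0,0],"twist": [0,0,0]}]'

```text
t: 24.77
ee_pos: [536.1, -183.5, 501.9]
orientation: [-2.173, -2.266, -0.007]
ft_force: [0.2, 1.0, -2.8]
width: 13.9
```

Run:
```python
from h import *
to(537,-195.3,400,0)
```

```text
t 24.77 pos [ 536.1 -183.5  501.9] yhead 2.4 F [ 0.2  1.  -2.8] M [-0.08  0.07  0.  ] w 13.9 q6 -0.4
tool move [-12.3   0.2 101.8] twistz 2.403520126574165 level twist [ 0.08 -0.26  0.  ]
```

send_rows --rows '[{"offset": [-0.0122,0.0002,0.015],"twist": [0.1,-0.25,0]},{"offset": [0,0,0.022],"twist": [0,0,0]},{"offset": [0,0,0.025],"twist": [0,0,0]},{"offset": [0,0,0.022],"twist": [0,0,0]},{"offset": [0,0,0.012],"twist": [0,0,0]}]'

```text
t: 25.18
ee_pos: [538.7, -192.1, 408.4]
orientation: [2.16, 2.266, 0.008]
ft_force: [-1.1, 0.2, -2.3]
width: 13.8
```

send_rows --rows '[{"offset": [0,0,0],"twist": [0,0,0]},{"offset": [0,0,0],"twist": [0,0,0]},{"offset": [0,0,0],"twist": [0,0,0]},{"offset": [0,0,0],"twist": [0,0,0]},{"offset": [0,0,0],"twist": [0,0,0]}]'

```text
t: 25.6
ee_pos: [538.8, -189.9, 408.3]
orientation: [2.158, 2.271, 0.007]
ft_force: [-0.2, -0.3, -2.7]
width: 13.8
```

Run:
```python
from h import *
to(537,-195.3,386,0)
```

```text
t 25.6 pos [ 538.8 -189.9  408.3] yhead 2.92 F [-0.2 -0.3 -2.7] M [-0.01  0.02 -0.02] w 13.8 q6 -0.41
tool move [-5.3 -2.2 22.3] twistz 2.924157515025513 level twist [ 0.51  0.17 -0.  ]
```

send_rows --rows '[{"offset": [-0.0053,-0.0022,0.006],"twist": [0.5,0.2,0]},{"offset": [0,0,0.005],"twist": [0,0,0]},{"offset": [0,0,0.003],"twist": [0,0,0]},{"offset": [0,0,0],"twist": [0,0,0]},{"offset": [0,0,0],"twist": [0,0,0]}]'

```text
t: 26.02
ee_pos: [537.2, -196.3, 395.4]
orientation: [2.162, 2.275, 0.003]
ft_force: [0.5, 0.8, -2.2]
width: 13.6
```

Run:
```python
from h import *
to(537,-195.3,386,0)
im,_=optics.get_image("scene")
cv2.imwrite("pics/s6.png",cv2.resize(im[180:320,260:420],(800,700)[:2],interpolation=3)[:600])
```

```text
t 26.02 pos [ 537.2 -196.3  395.4] yhead 2.9 F [ 0.5  0.8 -2.2] M [-0.05  0.08  0.01] w 13.6 q6 -0.42
tool move [ 1.  -0.2  9.4] twistz 2.9041141135288058 level twist [ 0.2   0.06 -0.  ]
```

View pics/s6.png

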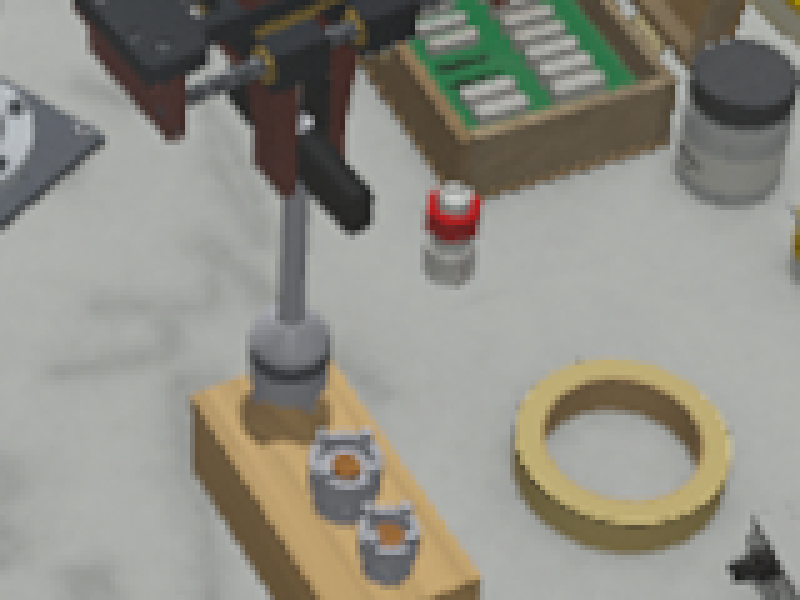

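send_rows --rows '[{"offset": [0.001,-0.0002,0.005],"twist": [0.2,0,0]},{"offset": [0,0,0.006],"twist": [0,0,0]},{"offset": [0,0,0.005],"twist": [0,0,0]},{"offset": [0,0,0.004],"twist": [0,0,0]},{"offset": [0,0,0],"twist": [0,0,0]}]'

```text
t: 26.48
ee_pos: [536.9, -195.1, 373.3]
orientation: [2.164, 2.277, -0.002]
ft_force: [-0.4, -0.2, -2.9]
width: 14.0
```

Run:
```python
from h import *
to(537,-195.3,336,0)
```

```text
t 26.48 pos [ 536.9 -195.1  373.3] yhead 2.91 F [-0.4 -0.2 -2.9] M [-0.05  0.05  0.03] w 14.0 q6 -0.42
tool move [-0.2  0.1 37.3] twistz 2.909120091736895 level twist [-0.03  0.06  0.  ]
```

In the hole with no contact. I carry on down.

send_rows --rows '[{"offset": [0,0,0.006],"twist": [0,0,0]},{"offset": [0,0,0.007],"twist": [0,0,0]},{"offset": [0,0,0.007],"twist": [0,0,0]},{"offset": [0,0,0.005],"twist": [0,0,0]},{"offset": [0,0,0.003],"twist": [0,0,0]}]'

```text
t: 26.9
ee_pos: [537.1, -195.1, 342.6]
orientation: [2.164, 2.277, -0.001]
ft_force: [-0.8, -0.7, -3.0]
width: 14.1
```

send_rows --rows '[{"offset": [0,0,0.001],"twist": [0,0,0]},{"offset": [0,0,0.001],"twist": [0,0,0]},{"offset": [0,0,0.0005],"twist": [0,0,0]},{"offset": [0,0,0.0005],"twist": [0,0,0]},{"offset": [0,0,0],"twist": [0,0,0]}]'

```text
t: 27.32
ee_pos: [537.1, -195.2, 338.3]
orientation: [-2.164, -2.277, 0.002]
ft_force: [-1.2, 0.1, -3.3]
width: 14.0
```

Run:
```python
from h import *
to(537,-195.3,333.5,0)
```

```text
t 27.32 pos [ 537.1 -195.2  338.3] yhead 2.92 F [-1.2  0.1 -3.3] M [-0.09  0.05 -0.01] w 14.0 q6 -0.42
tool move [-0.1 -0.1  4.8] twistz 2.9212462726494834 level twist [-0.06  0.06  0.  ]
```

send_rows --rows '[{"offset": [0,0,0.001],"twist": [0,0,0]},{"offset": [0,0,0.001],"twist": [0,0,0]},{"offset": [0,0,0.001],"twist": [0,0,0]},{"offset": [0,0,0.0007],"twist": [0,0,0]},{"offset": [0,0,0.0005],"twist": [0,0,0]}]'

```text
t: 27.73
ee_pos: [537.3, -195.2, 334.6]
orientation: [2.163, 2.276, -0.001]
ft_force: [0.0, 0.3, -3.6]
width: 14.0
```

send_rows --rows '[{"offset": [0,0,0.0004],"twist": [0,0,0]},{"offset": [0,0,0.0004],"twist": [0,0,0]},{"offset": [0,0,0.0004],"twist": [0,0,0]},{"offset": [0,0,0],"twist": [0,0,0]},{"offset": [0,0,0],"twist": [0,0,0]}]'

```text
t: 28.15
ee_pos: [537.4, -195.2, 333.9]
orientation: [2.163, 2.276, -0.001]
ft_force: [-1.0, -0.4, -2.4]
width: 13.6
```

Run:
```python
from h import *
to(537,-195.3,333.5,0)
```

```text
t 28.15 pos [ 537.4 -195.2  333.9] yhead 2.92 F [-1.  -0.4 -2.4] M [-0.01  0.2   0.03] w 13.6 q6 -0.42
tool move [-0.1 -0.4  0.4] twistz 2.917742714541248 level twist [ 0.04  0.09 -0.  ]
```

send_rows --rows '[{"offset": [0,0,0.0004],"twist": [0,0,0]},{"offset": [0,0,0.0004],"twist": [0,0,0]},{"offset": [0,0,0.0003],"twist": [0,0,0]},{"offset": [0,0,0],"twist": [0,0,0]},{"offset": [0,0,0],"twist": [0,0,0]}]'

```text
t: 28.57
ee_pos: [537.4, -195.2, 333.8]
orientation: [2.163, 2.276, -0.001]
ft_force: [-0.6, 0.9, 0.1]
width: 13.9
```

Run:
```python
from h import *
to(537,-195.3,333.5,0)
```

```text
t 28.57 pos [ 537.4 -195.2  333.8] yhead 2.92 F [-0.6  0.9  0.1] M [ 0.05  0.35 -0.04] w 13.9 q6 -0.42
tool move [-0.  -0.4  0.3] twistz 2.9162675225588544 level twist [ 0.06  0.1  -0.  ]
```

On the floor. I open the gripper.

send_rows --rows '[{"offset": [0,0,0],"twist": [0,0,0]},{"offset": [0,0,0],"twist": [0,0,0]},{"offset": [0,0,0],"twist": [0,0,0]},{"offset": [0,0,0],"twist": [0,0,0]},{"offset": [0,0,0],"twist": [0,0,0]}]' --gripper 0.06

```text
t: 28.98
ee_pos: [538.1, -195.5, 333.7]
orientation: [2.161, 2.274, 0.001]
ft_force: [-0.0, 0.2, 0.0]
width: 43.9
```

send_rows --rows '[{"offset": [0,0,0],"twist": [0,0,0]},{"offset": [0,0,0],"twist": [0,0,0]},{"offset": [0,0,0],"twist": [0,0,0]},{"offset": [0,0,-0.005],"twist": [0,0,0]},{"offset": [0,0,-0.01],"twist": [0,0,0]}]'

```text
t: 29.4
ee_pos: [537.5, -195.3, 347.6]
orientation: [2.163, 2.276, -0.001]
ft_force: [-0.7, -0.0, 0.0]
width: 60.0
```

send_rows --rows '[{"offset": [0,0,-0.02],"twist": [0,0,0]},{"offset": [0,0,-0.02],"twist": [0,0,0]},{"offset": [0,0,-0.02],"twist": [0,0,0]},{"offset": [0,0,-0.02],"twist": [0,0,0]},{"offset": [0,0,-0.02],"twist": [0,0,0]}]'

```text
t: 29.82
ee_pos: [536.5, -194.8, 452.8]
orientation: [-2.162, -2.275, 0.004]
ft_force: [0.3, -0.4, 0.1]
width: 60.0
```

send_rows --rows '[{"offset": [0,0.03,-0.02],"twist": [0,0,0]},{"offset": [0,0.03,-0.02],"twist": [0,0,0]},{"offset": [0,0.03,-0.02],"twist": [0,0,0]},{"offset": [0,0.0,0],"twist": [0,0,0]},{"offset": [0,0,0],"twist": [0,0,0]}]'

```text
t: 30.23
ee_pos: [627.7, -189.6, 526.6]
orientation: [2.161, 2.271, 0.003]
ft_force: [-0.9, -0.3, -0.2]
width: 59.9
```

Run:
```python
from h import *
to(537,-195.3,333.5,0)
im,d=optics.get_image("scene")
cv2.imwrite("pics/s7.png",cv2.resize(im[130:310,190:410],(733,600),interpolation=3))
for c in ("scene","top"):
    if c=="top": im,d=optics.get_image(c)
    i=optics.camera_info(c);K=np.array(i["K"]);P=np.array(i["pose"])
    v,u=np.nonzero(d>0);z=d[v,u]
    p=(np.c_[(u-K[0,2])/K[0,0]*z,(v-K[1,2])/K[1,1]*z,z])@P[:3,:3].T+P[:3,3]
    h=p[(abs(p[:,0]-534)<70)&(abs(p[:,1]+194)<70)&(p[:,2]>155)&(p[:,2]<195)]
    print(c,len(h),h.mean(0),cv2.minAreaRect(h[:,:2].astype(np.float32)),np.percentile(h[:,2],[5,50,95]))
```

```text
t 30.23 pos [ 627.7 -189.6  526.6] yhead 2.85 F [-0.9 -0.3 -0.2] M [-0.03  0.09  0.01] w 59.9 q6 -0.36
tool move [ -0.5 -92.1 192.5] twistz 2.851557345797602 level twist [ 0.36  0.2  -0.  ]
scene 358 [ 532.57803014 -200.06719505  172.90025591] ((534.7110595703125, -195.6983642578125), (15.967414855957031, 99.50700378417969), 3.1021921634674072) [160.09217121 175.67359017 179.91937201]<stdin>:11: RuntimeWarning: Mean of empty slice.
  ret = um.true_divide(
Traceback (most recent call last):
IndexError: index -1 is out of bounds for axis 0 with size 0
```

View pics/s7.png

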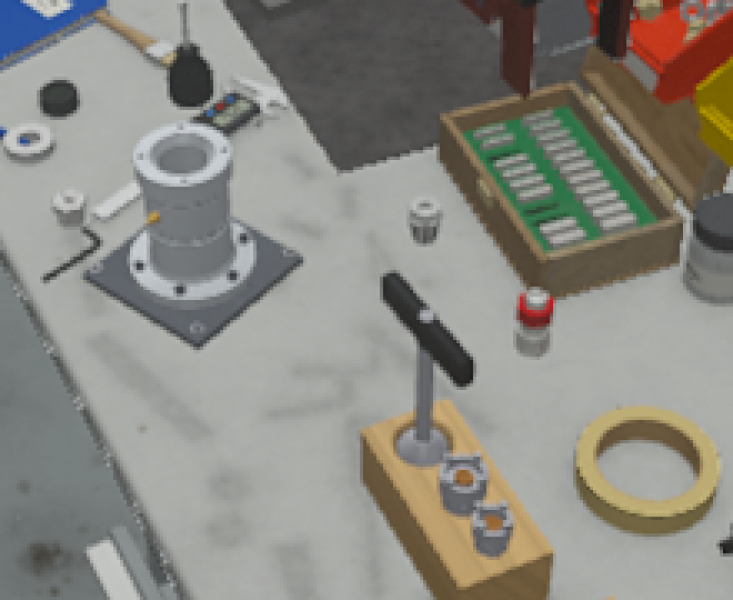

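The wrench stands upright in its hole at (420,445), with its handle at the starting height and position. All the bystanders are in place and the arm is clear, so I hand in.

```bash
python3 -c "
from h import *
print(ctrl.close_job())"
```

```text
the job is handed in; nothing more can be done
None
```

I tightened the lock nut to about 0.5 N m and stood the wrench back in its hole. I handed the job in at about 30 s of the 67 s allowed; it returned no verdict.

**Finding the slots:** I lowered the wrench into the bore and turned it clockwise on the nut's face, pressing with about 5–8 N. After roughly 57° it sank 6.9 mm, with at most about 10.5 N of push in the readings, so the lugs were fully in the slots.

**Tightening:** The nut turned about 1.2 rad against a drag of about 0.1 N m before it met its stop. I snugged it to about 0.5 N m (readings 0.47–0.56), then eased off until the torque was near zero. The wrench came out with no measurable torque on it.

**Putting it back:** The lug tips reached the hole's floor, where the wrist force dropped to zero, and I let go.

**Last checks:**
- **Wrench:** The scene camera shows it upright. Its handle is within about 1.5 mm of where it started, and at the same height.
- **Bystanders:** The oiler, coupling, collet and spare nut look unmoved in the picture; I did not measure them.
- **Top camera:** My final cross-check found no handle points, probably because the arm was in the way, so that check gave nothing.
- **Nut at its stop:** I inferred this from torque and angle only. While easing off I once read a slight reverse torque of about −0.07 N m. I took it for friction, since the wrench should still have been within the slot clearance.

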